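# Click a new clip tab together with the snap pliers

## Task

Make up the new side clip for the storage box: stand the orange tab in the white channel of the clamped snap pliers with its stud facing the blue socket and let go of it, then press the pliers' free red handle gently closed until the stud clicks home in the socket. Stop at the click without straining the pliers, let the handle spring fully open again, and leave everything else on the counter where it is.

Things in the scene. Friction and masses are not known exactly. Their poses are not given: they have to be found in the camera images.
- tab: Loose orange plastic clip tab, an upright block 16 mm (its x) by 24 mm (its y) by 52 mm tall, about 40 g, with a white stripe near the top. It starts standing on the black round trivet (8 mm thick). Origin: centre of its underside. A stud sticks out of its -y face. Grip it across x, by the upper 30 mm.
- stud (a point): Centre of the bulb (upright round, 8 mm across) at the end of the tab's stud: 21 mm from the tab's axis along its -y, 22 mm above its underside. The axes are the tab's.
- pliers: Snap pliers lying flat, half of them fixed on a grey base plate (190 by 150 mm, top 12 mm above the counter). Origin: on the counter under the hinge; +x towards the jaws. -y side: fixed jaw with blue socket, and red free handle. +y side: moving jaw with brass pad, and black fixed handle. Nothing is higher than 55 mm. Over 25 N on any part cracks the clip, and so does pressing on after the click with over 10 N.
- channel (a point): On the base plate, where the tab's underside centre goes, tab axes parallel to these (the pliers'), stud to -y; about 3 mm of play along y. Two white rails along y, 42 mm long, 17 mm high, leave 19 mm in x for the tab, flared to about 26 mm at the top. A tab here has its stud 3 mm clear of the socket's rollers and its back 4 to 24 mm clear of the moving jaw's brass pad.
- socket (a point): Mouth of the blue socket, between two sprung brass rollers, 34 mm above the counter, 29 mm from channel along -y. Axes as the pliers'. The stud's bulb meets the rollers with its centre about 5 mm before this point (+y); once past it, the bulb is pulled in by itself to about 2 mm beyond (-y), where it bottoms and stays.
- handle (a joint): Angle of the red handle and moving jaw, rad: 0 fully open (it springs back there when let go), growing as it is pressed closed; stop at 0.65. The angle of the click differs every time, about 0.2 to 0.5, since the screw of the brass pad is set differently by up to 20 mm.
- handle_push (a point): Where to press: centre line of the red grip (round, 18 mm thick), 149 mm from the hinge, 34 mm above the bare counter, 20 mm from the free end. Press from its outer side towards the pliers' +y, on an arc about the hinge. The return spring takes 2 to 4 N; at the socket the force climbs to about 12 N over 10 mm, then drops at once below 5 N: the click. Pressing on, it climbs again within 6 mm.
- hinge (a point): Hinge axis of the pliers (vertical), 34 mm above the counter.
- kettle: Stainless steel kettle, 165 mm across, 195 mm tall with its handle; leave alone. Origin: centre of its underside.
- mugs: Two stacked cream enamel mugs, 82 mm across, 151 mm tall; leave alone. Origin: centre of the underside.
- storage_box: Plastic storage box with blue lid and one orange side tab, 150 by 235 by 106 mm; leave alone. Origin: centre of its underside.
- tea_jar: Glass jar, 70 mm across, 110 mm tall; leave alone. Origin: centre of its underside.
- spoon: Wooden spoon lying on the counter; leave alone. Origin: centre of its underside.
- salt_can: Green can, 60 mm across, 100 mm tall; leave alone. Origin: centre of its underside.

How it is judged:
By the outcome, as a careful person would: the job done as asked, in the order asked, and still so for the second after the job is handed in, with the robot touching nothing.
It also fails if it takes over 64 s, if anything falls off the work surface, if the arm or the gripper's body presses on something with over 40 N, if the wrist force passes 120 N, or if a joint passes its speed limit or range.

## Robot

A 7-joint arm with a two-finger parallel gripper is mounted at the origin on the work surface. World frame = base frame: x ahead of the robot, y to its left, z up, the work surface at z = 0. Lengths are in m, angles in rad, forces in N, time in s.
With the tool pointing down it reaches from about 0.35 to 0.775 m from the base axis. Payload 3.1 kg.
Tool frame: the origin (TCP) lies midway between the tips of the shut fingers; the grasp point (between the pads) lies behind it (bot.hold_point_z is the z of the grasp point in the tool frame, in m); z points along the fingers, y is the line along which they close (so a half turn about z gives the same grasp; the last joint's range is limited). The gripper opens to 85 mm and grips with 20 to 120 N. Pads are 22 mm wide; open, the fingers measure 114 mm over their backs; the gripper's body (76 mm by 85 mm) begins 54 mm behind the grasp point. The pads swing forward as they close: fully open they stand 13 mm farther back than shut.
Start: joints at [-1.262, 0.311, 0.014, 1.512, -0.004, 1.319, -0.027], TCP at [0.189, 0.517, 0.231] pointing down, gripper open.
Joint ranges: [-2.7, 2.7], [-0.3, 1.91], [-1.27, 1.3], [0.12, 2.57], [-1.44, 4.58], [0.2, 2.03], [-3.05, 3.05]. Speed limits (rad/s): [2.79, 2.79, 3.14, 3.14, 3.14, 3.14, 3.14].

## Interface

Orientations are given as a rotation vector (axis times angle).
In Python, from workcell import observe, grab_frame, get_calibration, order, find_in, outline_of, bot gives the robot as it stands.
- The arm moves only by the tool servo_tool, never from a script. Its argument "moves" is a list of rows, each an object of numbers: "x", "y", "z": the shift along the tool's x, y, z in m; "yaw": the turn about the tool's z in degrees. In form: [{"x": .., "y": .., "z": .., "yaw": ..}, ...]. A call has 1 to 20 rows; each row shifts and turns the commanded pose from where the row before left it, along the tool's axes as they then stand; what a row does not reach is not made up. A row lasts 1/10 s, in which the tool goes at most 50 mm and 8.59 degrees, less where a joint would pass 70% of its speed; a pose out of reach is approached as far as the arm can. A call is refused whole if a number of a shift passes 0.05 or a number of a turn 8.59, either way. A call with a gripper value outside its range is refused whole. "jaw" is the finger opening in m, from 0 to 0.0854, set as the call begins (left out, the last holds). The fingers move at their own pace and stop on an object; "grip_force" is the grip in N (left out, the last holds). Time passes only in rows, so rows that do not move let the fingers close. It gives the time, the measured TCP pose, the force, the opening and the grip force at its end, in the units of the state.
- observe(): the state, without advancing time (a new reading comes with each control period).
- grab_frame(name): name is "scene" or "side" or "wrist"; returns the picture (420x560x3 uint8, red, green, blue); there is no depth.
- get_calibration(name): a dict with "fx", "fy", "cx", "cy" (pixels), "D" ([k1, k2, p1, p2, k3] as OpenCV has them; the pictures are not rectified), "rvec" (rotation vector, rad) and "tvec" (3), from world to camera coordinates, as OpenCV has them; the wrist camera has in their place "hand_eye" (4x4, takes a point from camera to tool coordinates, whose origin is the TCP and whose axes are the flange's). Camera axes: x right, y down, z forward; pixel columns grow to the right and rows downward; lengths in m; the calibration is good to about 2 mm. A picture is of the moment at which its call begins: read the wrist's pose just before it. get_calibration takes no time and is no camera call.
- order.sign_off(): hands the job in; it is judged then, once.
Trained networks look in the newest picture that a camera, given by its name, has taken for a name from the list of things; names that differ only in an ending like _2 or _b are one class to them, and where a whole thing is asked for, a point or a joint stands for the part that bears it (a point fixed in the world has none). Each returns a list of dicts, best first, with "score" (0 to 1); they miss things now and then, are a little off and sometimes report something else, mostly with a low value. They report only what shows in the picture. A call takes as long as a camera call.
- find_in(target, camera): "box" ([centre column, centre row, width, height] in pixels, round what is visible of it).
- outline_of(target, camera): "pixels" (420x560 bool, what is visible of it) and "box" ([centre column, centre row, width, height] in pixels, round what is visible of it).
The state is a dict: "time_s": time; "joints": joint angles; "joint_vel": joint speeds; "joint_efforts": joint torques, N m; "ee_pos": TCP position; "orientation": TCP orientation; "contact_force": force on the tool from outside, world axes, zero at the start; "torque": the same for the moment, N m; "grip_width": finger opening in m; "grasp_force": force on a finger pad.
Only numpy, scipy, OpenCV 4.12 (cv2) and the standard library are available. Lean on these libraries where they do the work, as an engineer would, in place of code of your own. Each camera call takes 0.05 s, during which the arm holds its last target. There are 200 camera calls.

## Working session

There is one attempt and no reset: what is moved stays moved. The work goes in short steps, Python scripts to look and compute and a tool call to move; the robot and the scene stay as the last step left them, time stands still between calls to the robot, and variables do not carry over. Pictures are saved under pics/ and viewed, at most 10 in all, crops included, and the job is handed in when it is done.

Besides the shell and the picture viewer there is one more tool, called as name(argument=value, ...), one argument or row to a line, values as JSON. servo_tool: Moves the arm, as the interface text tells. Its arguments: {"type":"object","properties":{"moves":{"type":"array"},"jaw":{"type":"number"},"grip_force":{"type":"number"}},"required":["moves"]}

```bash
mkdir -p pics; ls; cat > h.py <<'E'
import numpy as np,cv2
from workcell import *
def R(v): return cv2.Rodrigues(np.array(v,float))[0]
def cam(name,s=None):
    c=get_calibration(name);K=np.array([[c['fx'],0,c['cx']],[0,c['fy'],c['cy']],[0,0,1]]);D=np.array(c['D'],float)
    if 'hand_eye' in c:
        s=s or observe();T=np.eye(4);T[:3,:3]=R(s['orientation']);T[:3,3]=s['ee_pos'];M=T@np.array(c['hand_eye'])
    else:
        W=np.eye(4);W[:3,:3]=R(c['rvec']);W[:3,3]=np.ravel(c['tvec']);M=np.linalg.inv(W)
    return K,D,M
def ray(C,uv):
    K,D,M=C;p=cv2.undistortPoints(np.array(uv,float).reshape(-1,1,2),K,D).reshape(-1,2)
    d=np.c_[p,np.ones(len(p))]@M[:3,:3].T
    return M[:3,3],d/np.linalg.norm(d,axis=1)[:,None]
def onz(C,uv,z):
    o,d=ray(C,uv);return o+d*((z-o[2])/d[:,2])[:,None]
def proj(C,P):
    K,D,M=C;W=np.linalg.inv(M);return cv2.projectPoints(np.array(P,float).reshape(-1,1,3),cv2.Rodrigues(W[:3,:3])[0],W[:3,3],K,D)[0].reshape(-1,2)
def tri(rays):
    A=0;b=0
    for o,d in rays:
        P=np.eye(3)-np.outer(d,d);A=A+P;b=b+P@o
    return np.linalg.solve(A,b)
def save(n,im): cv2.imwrite('pics/'+n,im[:,:,::-1])
E
python3 - <<'E'
from h import *
s=observe();print(s['ee_pos'],s['orientation'],bot.hold_point_z)
for n in ['scene','side','wrist']:
    C=cam(n,s);im=grab_frame(n);save(n+'0.png',im);print(n,C[2][:3,3].round(3),C[2][:3,2].round(2))
    for t in ['tab','stud','pliers','channel','socket','handle_push','hinge','mugs','kettle','storage_box','tea_jar','salt_can']:
        r=find_in(t,n)
        for q in r[:1]: print(t,round(q['score'],2),np.round(q['box']), onz(C,[q['box'][:2]],.034).round(3))
E
```

```text
pics
[0.18872317 0.51583187 0.23023009] [-0.5479929  -3.09307898  0.00364338] -0.0187
scene [1.229 0.441 1.264] [-0.51 -0.31 -0.81]
tab 0.48 [367. 254.  10.  13.] [[0.448 0.277 0.034]]
stud 0.48 [367. 254.  11.  16.] [[0.449 0.277 0.034]]
pliers 0.97 [254. 252.  71.  98.] [[ 0.606 -0.007  0.034]]
channel 0.66 [257. 254.  70.  94.] [[0.609 0.003 0.034]]
socket 0.56 [256. 254.  71.  93.] [[ 0.608 -0.002  0.034]]
handle_push 0.63 [260. 241.  27.  74.] [[ 0.566 -0.012  0.034]]
hinge 0.93 [256. 252.  71.  99.] [[ 0.604 -0.005  0.034]]
mugs 0.68 [378. 328.  49.  53.] [[0.643 0.398 0.034]]
kettle 0.68 [473. 262.  76.  72.] [[0.32  0.557 0.034]]
storage_box 0.89 [140. 222.  99.  81.] [[ 0.691 -0.365  0.034]]
tea_jar 0.88 [167. 148.  22.  32.] [[ 0.405 -0.483  0.034]]
salt_can 0.94 [125. 160.  23.  34.] [[ 0.519 -0.574  0.034]]
side [0.141 0.886 1.194] [ 0.24 -0.61 -0.76]
tab 0.61 [260. 294.   8.  17.] [[0.453 0.276 0.034]]
stud 0.53 [261. 294.  12.  15.] [[0.449 0.277 0.034]]
pliers 0.96 [258. 214.  88.  40.] [[0.576 0.001 0.034]]
channel 0.87 [257. 215.  93.  49.] [[0.577 0.003 0.034]]
socket 0.66 [257. 216.  87.  40.] [[0.576 0.008 0.034]]
handle_push 0.93 [263. 211.  72.  26.] [[ 0.565 -0.018  0.034]]
hinge 0.78 [259. 214.  87.  40.] [[0.572 0.    0.034]]
mugs 0.67 [169. 294.  37.  50.] [[0.7   0.373 0.034]]
kettle 0.75 [250. 383.  76.  74.] [[0.376 0.529 0.034]]
storage_box 0.78 [264. 135.  57.  63.] [[ 0.711 -0.378  0.034]]
tea_jar 0.92 [345. 132.  21.  31.] [[ 0.419 -0.508  0.034]]
salt_can 0.76 [328. 116.  18.  32.] [[ 0.51  -0.579  0.034]]
wrist [0.124 0.54  0.371] [ 0.25 -0.1  -0.96]
kettle 0.62 [326. 295. 108. 120.] [[0.349 0.523 0.034]]
```

```bash
python3 - <<'E'
import cv2,numpy as np
a=cv2.imread('pics/scene0.png')[180:320,200:400];b=cv2.imread('pics/side0.png')[170:310,190:390]
cv2.imwrite('pics/c0.png',np.vstack([cv2.resize(a,(400*1,280)),cv2.resize(b,(400,280))]) if 0 else np.hstack([cv2.resize(a,(400,280),interpolation=2),cv2.resize(b,(400,280),interpolation=2)]))
E
```

```text
(no output)
```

View pics/scene0.png

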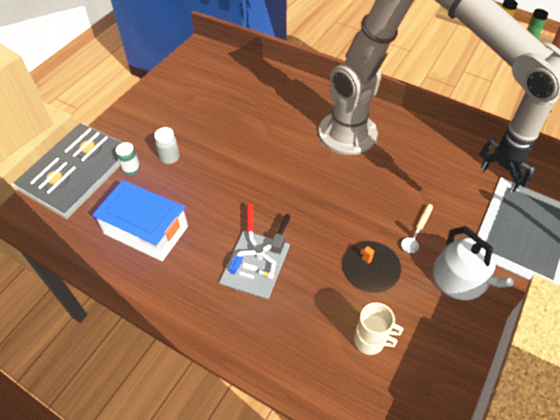

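View pics/c0.png

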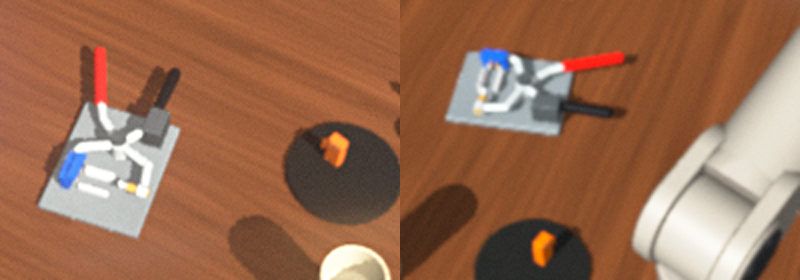

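The scene picture shows the pliers at about (255,252) with the handles towards the robot, the orange tab at (367,254) on the trivet and the gripper at (510,160). I'll fly over the tab first, then the pliers, for close looks.

servo_tool(
  moves=[
    {"x":-0.02,"y":-0.015,"z":-0.01},
    {"x":-0.03,"y":-0.015,"z":-0.01},
    {"x":-0.035,"y":-0.015,"z":-0.01},
    {"x":-0.035,"y":-0.015},
    {"x":-0.035,"y":-0.015},
    {"x":-0.035,"y":-0.015},
    {"x":-0.035,"y":-0.015},
    {"x":-0.035,"y":-0.015},
    {"x":-0.03,"y":-0.01},
    {"x":-0.02,"y":-0.006},
    {"x":-0.01},
    {},
  ],
)

```text
$.moves[0]: bad value
```

```bash
python3 - <<'E'
from h import *
s=observe();print(s['time_s'],s['ee_pos'],s['orientation'])
C=cam('wrist',s);im=grab_frame('wrist');save('w1.png',im)
for t in ['tab','stud']:
    for q in find_in(t,'wrist')[:2]: print(t,round(q['score'],2),np.round(q['box']), onz(C,[q['box'][:2]],.034).round(3))
E
```

```text
1.95 [0.18896937 0.51652699 0.23130966] [-5.48094220e-01 -3.09338768e+00 -1.91875916e-05]
```

View pics/w1.png

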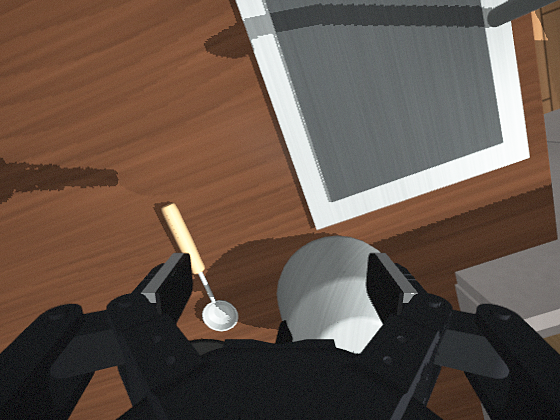

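The wrist view shows the kettle at (330,290) between the fingers, with the TCP at the bottom of the picture, so the TCP has to go a few cm beyond a target to see it well. Rows apparently need all four keys.

servo_tool(
  moves=[
    {"x":-0.02,"y":-0.015,"z":-0.01,"yaw":0},
    {"x":-0.03,"y":-0.015,"z":-0.01,"yaw":0},
    {"x":-0.04,"y":-0.015,"z":-0.01,"yaw":0},
    {"x":-0.04,"y":-0.015,"z":0,"yaw":0},
    {"x":-0.04,"y":-0.015,"z":0,"yaw":0},
    {"x":-0.04,"y":-0.015,"z":0,"yaw":0},
    {"x":-0.04,"y":-0.015,"z":0,"yaw":0},
    {"x":-0.04,"y":-0.015,"z":0,"yaw":0},
    {"x":-0.04,"y":-0.01,"z":0,"yaw":0},
    {"x":-0.03,"y":-0.006,"z":0,"yaw":0},
    {"x":-0.01,"y":0,"z":0,"yaw":0},
    {"x":0,"y":0,"z":0,"yaw":0},
  ],
)

```text
time_s: 3.3
ee_pos: [0.4908, 0.2607, 0.261]
orientation: [0.553, 3.093, -0.001]
contact_force: [-0.6, 0.3, -0.4]
grip_width: 0.0856
grasp_force: 0.0
```

```bash
python3 - <<'E'
from h import *
s=observe();print(s['time_s'],s['ee_pos'],s['orientation'])
C=cam('wrist',s);im=grab_frame('wrist');save('w2.png',im)
for t in ['tab','stud']:
    for q in outline_of(t,'wrist')[:1]:
        print(t,round(q['score'],2),np.round(q['box']), onz(C,[q['box'][:2]],.034).round(3))
x,y=[int(v) for v in find_in('tab','wrist')[0]['box'][:2]]
y0=min(max(y-70,0),280);x0=min(max(x-70,0),420);print(x0,y0)
save('w2c.png',cv2.resize(im[y0:y0+140,x0:x0+140],None,fx=4,fy=4,interpolation=2))
E
```

```text
3.3 [0.49075079 0.26069241 0.26103573] [ 5.52852745e-01  3.09250118e+00 -6.71310725e-04]
tab 0.78 [275. 146.  28.  20.] [[0.45  0.27  0.034]]
stud 0.55 [273. 142.  31.  15.] [[0.445 0.269 0.034]]Traceback (most recent call last):
  File "<stdin>", line 7, in <module>
IndexError: list index out of range
```

```bash
python3 - <<'E'
import cv2
im=cv2.imread('pics/w2.png')
cv2.imwrite('pics/w2c.png',cv2.resize(im[90:190,205:345],None,fx=5,fy=5,interpolation=2))
E
```

```text
(no output)
```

View pics/w2c.png

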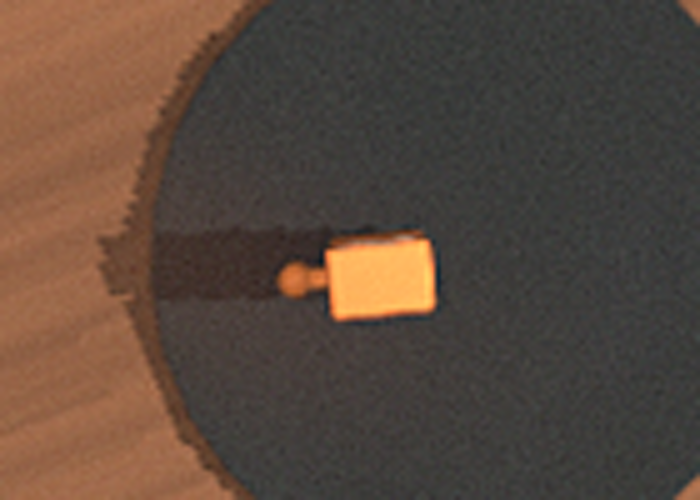

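The crop shows the tab's top face (corners about (327,250), (433,238), (436,308), (333,320)) with the stud bulb at (296,280), pointing left. On to the pliers for a look.

servo_tool(
  moves=[
    {"x":-0.015,"y":-0.01,"z":0,"yaw":0},
    {"x":-0.03,"y":-0.023,"z":0,"yaw":0},
    {"x":-0.03,"y":-0.023,"z":0,"yaw":0},
    {"x":-0.03,"y":-0.023,"z":0,"yaw":0},
    {"x":-0.03,"y":-0.023,"z":0,"yaw":0},
    {"x":-0.03,"y":-0.023,"z":0,"yaw":0},
    {"x":-0.03,"y":-0.023,"z":0,"yaw":0},
    {"x":-0.03,"y":-0.023,"z":0,"yaw":0},
    {"x":-0.02,"y":-0.015,"z":0,"yaw":0},
    {"x":-0.01,"y":-0.007,"z":0,"yaw":0},
    {"x":0,"y":0,"z":0,"yaw":0},
    {"x":0,"y":0,"z":0,"yaw":0},
  ],
)

```text
time_s: 4.7
ee_pos: [0.6624, -0.0044, 0.2613]
orientation: [-0.543, -3.093, -0.003]
contact_force: [0.7, 0.8, 0.8]
grip_width: 0.0855
grasp_force: 0.0
```

```bash
python3 - <<'E'
from h import *
s=dict(ee_pos=[0.49075079,0.26069241,0.26103573],orientation=[0.552852745,3.09250118,-0.000671]);C=cam('wrist',s)
q=np.array([[327,250],[433,238],[436,308],[333,320]])/5+[205,90]
P=onz(C,q,.060);print(P.round(4),P.mean(0).round(4))
for i in range(4): print(np.linalg.norm(P[i]-P[i-1]).round(4))
b=onz(C,np.array([[296,280]])/5+[205,90],.030)[0];print(b, 'bulb dist',np.linalg.norm((b-P.mean(0))[:2]))
d=P.mean(0)-b;print('+y dir deg by stud',np.degrees(np.arctan2(d[1],d[0])))
e=P[1]-P[0]+P[2]-P[3];print('by edges',np.degrees(np.arctan2(e[1],e[0])))
s=observe();print(s['time_s'],s['ee_pos'],s['orientation'])
C=cam('wrist',s);im=grab_frame('wrist');save('w3.png',im)
import json;json.dump({k:list(map(float,s[k])) for k in('ee_pos','orientation')},open('s3.json','w'))
for t in ['pliers','channel','socket','handle_push','hinge']:
    for q in find_in(t,'wrist')[:1]: print(t,round(q['score'],2),np.round(q['box']), onz(C,[q['box'][:2]],.034).round(3))
save('w3c.png',cv2.resize(im[:,:],None,fx=1.42,fy=1.42,interpolation=2))
E
```

```text
[[0.4404 0.2688 0.06  ]
 [0.4463 0.2923 0.06  ]
 [0.4613 0.2877 0.06  ]
 [0.4557 0.2645 0.06  ]] [0.4509 0.2784 0.06  ]
0.0158
0.0242
0.0157
0.0238
[0.4458505  0.25764368 0.03      ] bulb dist 0.02132951672322066
+y dir deg by stud 76.25914263446481
by edges 76.14322947043323
4.7 [ 0.66241191 -0.00436573  0.26127987] [-0.5432337  -3.09313886 -0.00346706]
pliers 0.92 [240. 115. 230. 229.] [[ 0.573 -0.021  0.034]]
channel 0.63 [240. 115. 233. 227.] [[ 0.573 -0.022  0.034]]
handle_push 0.81 [236. 108. 215. 116.] [[ 0.564 -0.022  0.034]]
hinge 0.59 [240. 116. 229. 231.] [[ 0.574 -0.022  0.034]]
```

View pics/w3c.png

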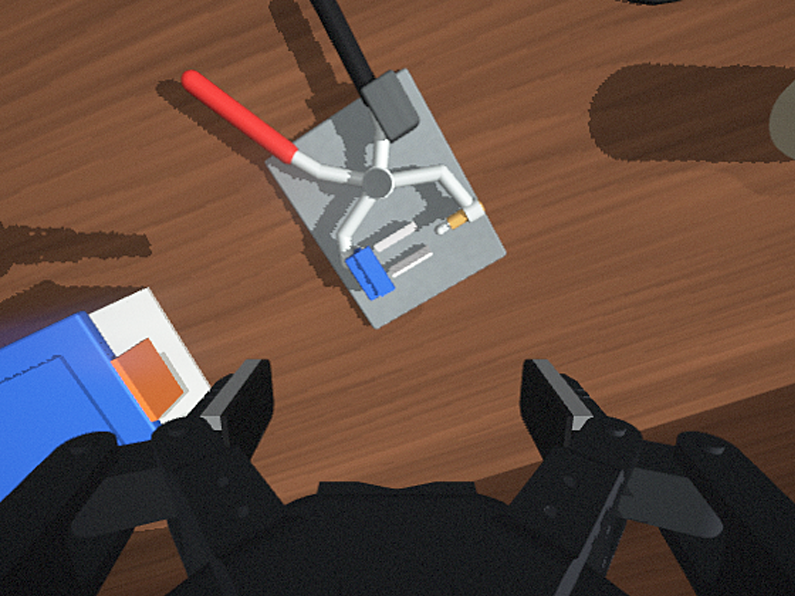

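The view shows the hinge at (378,180), the red handle from (190,77) to (295,155), the socket at (370,270), the rails at (395,237) and (412,262), and the brass pad at (458,217). I'll zoom in for the rails and plate edges.

```bash
python3 - <<'E'
import cv2
im=cv2.imread('pics/w3.png')
cv2.imwrite('pics/w3d.png',cv2.resize(im[100:235,180:365],(740,540),interpolation=2))
E
```

```text
(no output)
```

View pics/w3d.png

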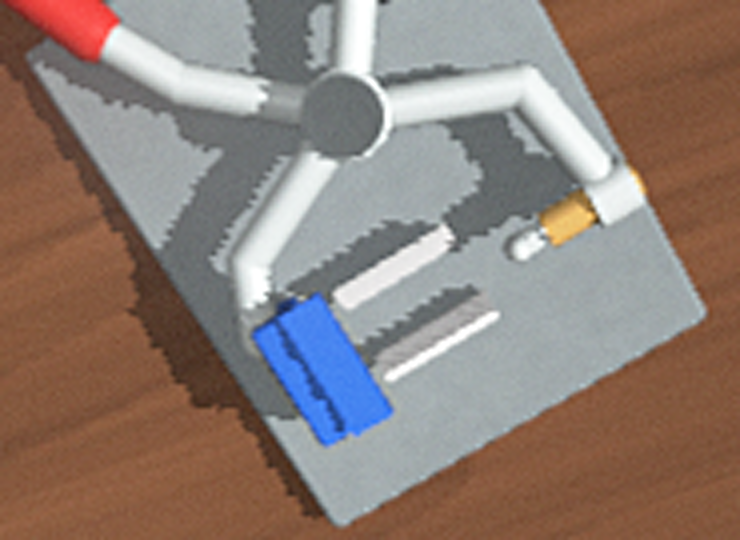

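```bash
python3 - <<'E'
from h import *
import json
C=cam('wrist',json.load(open('s3.json')))
f=lambda q:np.array(q,float)/4+[180,100]
B=np.r_[f([[32,58],[343,525],[705,316]]),[[287.3,49.5]]]
P=onz(C,B,.012);print('plate',P.round(4));
ang=lambda d:np.degrees(np.arctan2(d[1],d[0])).round(2)
print('x dir',ang(P[1]-P[0]),ang(P[2]-P[3]),'y dir',ang(P[2]-P[1]),ang(P[3]-P[0]), [np.linalg.norm(P[i]-P[i-1]).round(4) for i in range(4)],P.mean(0))
L=onz(C,f([[385,372],[495,310]]),.029);U=onz(C,f([[345,308],[452,240]]),.029);UO=onz(C,f([[335,292],[445,226]]),.029);LO=onz(C,f([[390,382],[498,319]]),.029)
print('rails',L.round(4),U.round(4),ang(L[1]-L[0]),ang(U[1]-U[0]),np.linalg.norm(L[1]-L[0]),np.linalg.norm(U[1]-U[0]))
c=(L.mean(0)+U.mean(0))/2;print('chan',c)
a=np.radians(np.mean([ang(P[1]-P[0]),ang(P[2]-P[3]),ang(P[2]-P[1])-90,ang(L[1]-L[0])-90,ang(U[1]-U[0])-90]));print(np.degrees(a))
ex=np.array([np.cos(a),np.sin(a)]);ey=np.array([-ex[1],ex[0]])
H=onz(C,f([[342,113]]),.05)[0]
for n,X in dict(L=L,LO=LO,U=U,UO=UO,H=H[None],plate=P,sockface=onz(C,f([[318,293],[393,410]]),.05), hand=onz(C,np.array([[190,77],[295,155]])/1.42,.034)).items():
    print(n,((X[:,:2]-c[:2])@np.c_[ex,ey]).round(4).tolist())
print(H, C[2][:3,3])
E
```

```text
plate [[ 0.5484 -0.0853  0.012 ]
 [ 0.7298 -0.0482  0.012 ]
 [ 0.7015  0.0927  0.012 ]
 [ 0.521   0.0582  0.012 ]]
x dir 11.57 10.82 y dir 101.39 100.84 [np.float64(0.1461), np.float64(0.1852), np.float64(0.1437), np.float64(0.1838)] [0.62517371 0.00436587 0.012     ]
rails [[ 0.6791 -0.0137  0.029 ]
 [ 0.672   0.0265  0.029 ]] [[ 0.6549 -0.0185  0.029 ]
 [ 0.6461  0.0209  0.029 ]] 100.04 102.57 0.04084115707691644 0.04039086435354548
chan [0.66304158 0.00381986 0.029     ]
11.278
L [[0.0123, -0.0203], [0.0132, 0.0205]]
LO [[0.016, -0.0207], [0.0163, 0.0199]]
U [[-0.0123, -0.0203], [-0.0132, 0.0201]]
UO [[-0.0184, -0.0203], [-0.0182, 0.0204]]
H [[-0.0641, 0.0118]]
plate [[-0.1298, -0.065], [0.0553, -0.064], [0.0551, 0.0797], [-0.1287, 0.0811]]
sockface [[-0.0232, -0.0222], [0.0198, -0.0218]]
hand [[-0.2118, -0.0739], [-0.1187, -0.0361]]
[0.59789123 0.00290431 0.05      ] [0.59747036 0.01872482 0.40256887]
```

servo_tool(
  moves=[
    {"x":0,"y":0,"z":0,"yaw":8.39},
    {"x":0,"y":0,"z":0,"yaw":8.39},
    {"x":0,"y":0,"z":0,"yaw":8.39},
    {"x":0,"y":0,"z":0,"yaw":8.39},
    {"x":0,"y":0,"z":0,"yaw":8.39},
    {"x":0,"y":0,"z":0,"yaw":8.39},
    {"x":0,"y":0,"z":0,"yaw":8.39},
    {"x":0,"y":0,"z":0,"yaw":8.39},
    {"x":0,"y":0,"z":0,"yaw":8.39},
    {"x":0.012,"y":-0.014,"z":0,"yaw":8.39},
    {"x":0.024,"y":-0.029,"z":0,"yaw":0},
    {"x":0.024,"y":-0.029,"z":0,"yaw":0},
    {"x":0.024,"y":-0.029,"z":0.01,"yaw":0},
    {"x":0.024,"y":-0.029,"z":0.02,"yaw":0},
    {"x":0.024,"y":-0.029,"z":0.02,"yaw":0},
    {"x":0.024,"y":-0.029,"z":0.02,"yaw":0},
    {"x":0.024,"y":-0.029,"z":0.02,"yaw":0},
    {"x":0.024,"y":-0.029,"z":0.02,"yaw":0},
    {"x":0.02,"y":-0.025,"z":0.02,"yaw":0},
    {"x":0,"y":0,"z":0,"yaw":0},
  ],
  jaw=0.055,
)

```text
time_s: 7.0
ee_pos: [0.4451, 0.2795, 0.1282]
orientation: [-2.461, -1.944, 0.01]
contact_force: [-0.8, 0.7, -0.4]
grip_width: 0.0549
grasp_force: 0.0
```

```bash
cat >> h.py <<'E'
def goal(s,xyz,yang):
    "shift in tool axes and yaw to bring TCP to xyz with tool y at world angle yang deg"
    M=R(s['orientation']);d=M.T@(np.array(xyz)-s['ee_pos']);a=np.degrees(np.arctan2(M[1,1],M[0,1]))
    print('t',round(s['time_s'],2),'pos',np.round(s['ee_pos'],4),'yang',round(a,2),'tilt z',M[:,2].round(4),'tool shift',d.round(4),'yaw',round((a-yang+180)%360-180,2),'F',np.round(s['contact_force'],2),'w',round(s['grip_width'],4),'j7',round(s['joints'][6],2))
E
python3 - <<'E'
from h import *
s=observe();goal(s,[.4509,.2784,.032],-13.8)
C=cam('wrist',s);im=grab_frame('wrist');save('w4.png',im)
q=outline_of('tab','wrist')
if q:
    print(q[0]['score'],q[0]['box'])
a=np.radians(-13.8);ex=np.array([np.cos(a),np.sin(a)]);ey=np.array([-ex[1],ex[0]]);c=np.array([.4509,.2784])
cor=np.array([[*(c+i*.008*ex+j*.012*ey),.06] for i,j in((-1,-1),(1,-1),(1,1),(-1,1))])
p=proj(C,cor);print(p.round(1))
o=im.copy();cv2.polylines(o,[p.round().astype(int)],True,(0,255,0),1)
m=p.mean(0).astype(int);y0=max(0,m[1]-80);x0=m[0]-80
save('w4c.png',cv2.resize(o[y0:y0+140,x0:x0+160],None,fx=4,fy=4,interpolation=0))
E
```

```text
t 7.0 pos [0.4451 0.2795 0.1282] yang -13.37 tilt z [-8.7e-03  2.0e-04 -1.0e+00] tool shift [0.0005 0.0067 0.0961] yaw 0.43 F [-0.83  0.66 -0.38] w 0.0549 j7 -0.6
0.61 [287.2, 216.0, 21.6, 50.4]
[[277.  232.7]
 [298.1 232.9]
 [298.9 202.4]
 [277.2 202.2]]
```

View pics/w4c.png

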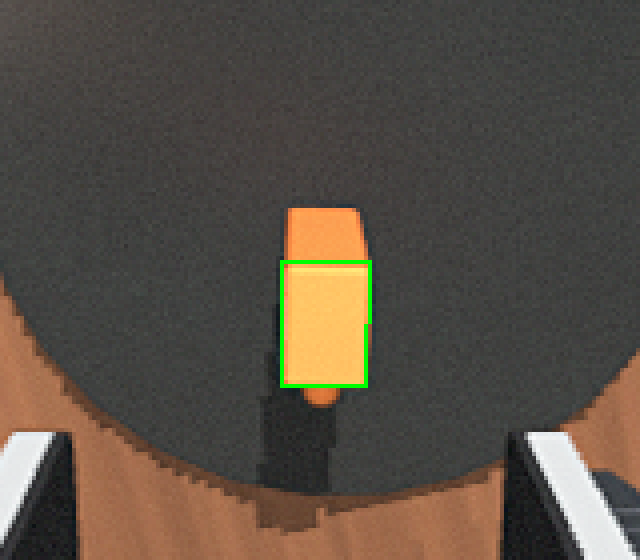

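The predicted outline coincides with the tab's top, so the pose is right. Descend.

servo_tool(
  moves=[
    {"x":0.0005,"y":0.0065,"z":0,"yaw":0.4},
    {"x":0,"y":0,"z":0.02,"yaw":0},
    {"x":0,"y":0,"z":0.02,"yaw":0},
    {"x":0,"y":0,"z":0.02,"yaw":0},
    {"x":0,"y":0,"z":0.02,"yaw":0},
    {"x":0,"y":0,"z":0.012,"yaw":0},
    {"x":0,"y":0,"z":0.004,"yaw":0},
    {"x":0,"y":0,"z":0,"yaw":0},
    {"x":0,"y":0,"z":0,"yaw":0},
  ],
)

```text
time_s: 8.0
ee_pos: [0.4597, 0.273, 0.0363]
orientation: [2.483, 1.925, 0.003]
contact_force: [1.1, 0.1, 0.2]
grip_width: 0.0551
grasp_force: 0.0
```

```bash
python3 - <<'E'
from h import *
goal(observe(),[.4509,.2784,.032],-13.8)
E
```

```text
t 8.0 pos [0.4597 0.273  0.0363] yang -14.43 tilt z [ 0.0019  0.001  -1.    ] tool shift [ 0.003  -0.0098  0.0043] yaw -0.63 F [1.15 0.09 0.19] w 0.0551 j7 -0.52
```

servo_tool(
  moves=[
    {"x":0.003,"y":-0.0098,"z":0.004,"yaw":-0.6},
    {"x":0,"y":0,"z":0,"yaw":0},
    {"x":0,"y":0,"z":0,"yaw":0},
    {"x":0,"y":0,"z":0,"yaw":0},
  ],
)

```text
time_s: 8.4
ee_pos: [0.4498, 0.2785, 0.0315]
orientation: [2.472, 1.939, 0.001]
contact_force: [0.6, -0.0, 1.2]
grip_width: 0.0552
grasp_force: 0.0
```

```bash
python3 - <<'E'
from h import *
goal(observe(),[.4509,.2784,.032],-13.8)
E
```

```text
t 8.4 pos [0.4498 0.2785 0.0315] yang -13.77 tilt z [ 5.e-04  3.e-04 -1.e+00] tool shift [ 0.0002  0.0011 -0.0005] yaw 0.03 F [ 0.55 -0.02  1.15] w 0.0552 j7 -0.53
```

servo_tool(
  moves=[
    {"x":0,"y":0.001,"z":0,"yaw":0},
    {"x":0,"y":0,"z":0,"yaw":0},
    {"x":0,"y":0,"z":0,"yaw":0},
    {"x":0,"y":0,"z":0,"yaw":0},
    {"x":0,"y":0,"z":0,"yaw":0},
    {"x":0,"y":0,"z":0,"yaw":0},
    {"x":0,"y":0,"z":0,"yaw":0},
    {"x":0,"y":0,"z":0,"yaw":0},
  ],
  jaw=0.005,
  grip_force=30,
)

```text
time_s: 9.2
ee_pos: [0.451, 0.278, 0.0314]
orientation: [2.472, 1.938, 0.001]
contact_force: [0.6, 0.1, 1.6]
grip_width: 0.016
grasp_force: 30.2
```

```bash
python3 - <<'E'
from h import *
s=observe();goal(s,[.66,.01,.18],11.3);print(s['grasp_force'])
E
```

```text
t 9.2 pos [0.451  0.278  0.0314] yang -13.8 tilt z [ 6.e-04  1.e-04 -1.e+00] tool shift [-0.2103  0.267  -0.1485] yaw -25.1 F [0.6  0.08 1.63] w 0.016 j7 -0.53
30.161597728729248
```

servo_tool(
  moves=[
    {"x":0,"y":0,"z":-0.01,"yaw":0},
    {"x":0,"y":0,"z":-0.02,"yaw":-5},
    {"x":0,"y":0,"z":-0.03,"yaw":-5},
    {"x":0,"y":0,"z":-0.03,"yaw":-5},
    {"x":0,"y":0,"z":-0.03,"yaw":-5},
    {"x":0,"y":0,"z":-0.01,"yaw":-5.1},
    {"x":-0.03,"y":0.013,"z":0,"yaw":0},
    {"x":-0.03,"y":0.013,"z":0,"yaw":0},
    {"x":-0.03,"y":0.013,"z":0,"yaw":0},
    {"x":-0.03,"y":0.013,"z":0,"yaw":0},
    {"x":-0.03,"y":0.013,"z":0,"yaw":0},
    {"x":-0.03,"y":0.013,"z":0,"yaw":0},
    {"x":-0.03,"y":0.013,"z":0,"yaw":0},
    {"x":-0.03,"y":0.013,"z":0,"yaw":0},
    {"x":-0.03,"y":0.013,"z":0,"yaw":0},
    {"x":-0.03,"y":0.013,"z":0,"yaw":0},
    {"x":-0.03,"y":0.013,"z":0,"yaw":0},
    {"x":-0.03,"y":0.012,"z":0,"yaw":0},
    {"x":-0.006,"y":0,"z":0,"yaw":0},
    {"x":0,"y":0,"z":0,"yaw":0},
  ],
)

```text
time_s: 11.2
ee_pos: [0.6739, -0.0527, 0.1612]
orientation: [-1.996, -2.426, 0.002]
contact_force: [-0.1, -0.1, -0.7]
grip_width: 0.0154
grasp_force: 29.9
```

servo_tool(
  moves=[
    {"x":0,"y":0,"z":0,"yaw":0},
    {"x":0,"y":0,"z":0,"yaw":0},
  ],
)

```text
time_s: 11.4
ee_pos: [0.6741, -0.0478, 0.1614]
orientation: [-1.987, -2.431, -0.002]
contact_force: [-0.0, 1.1, 0.2]
grip_width: 0.0156
grasp_force: 29.9
```

```bash
python3 - <<'E'
from h import *
import json
s=observe();goal(s,[.663,.004,.05],11.3);print(s['grasp_force'])
json.dump({k:list(map(float,s[k])) for k in('ee_pos','orientation')},open('s5.json','w'))
C=cam('wrist',s);im=grab_frame('wrist');save('w5.png',im)
p=proj(C,[[.663,.0038,.029]])[0];print(p)
x0,y0=int(p[0]-90),int(max(0,p[1]-70));print(x0,y0)
save('w5c.png',cv2.resize(im[y0:y0+145,x0:x0+185],None,fx=4,fy=4,interpolation=2))
E
```

```text
t 11.4 pos [ 0.6741 -0.0478  0.1614] yang 11.47 tilt z [-4.0e-04  2.1e-03 -1.0e+00] tool shift [ 0.0527 -0.0006  0.1115] yaw 0.17 F [-0.04  1.1   0.2 ] w 0.0156 j7 0.48
29.932548701763153
[278.4574093  141.44002251]
188 71
```

View pics/w5c.png

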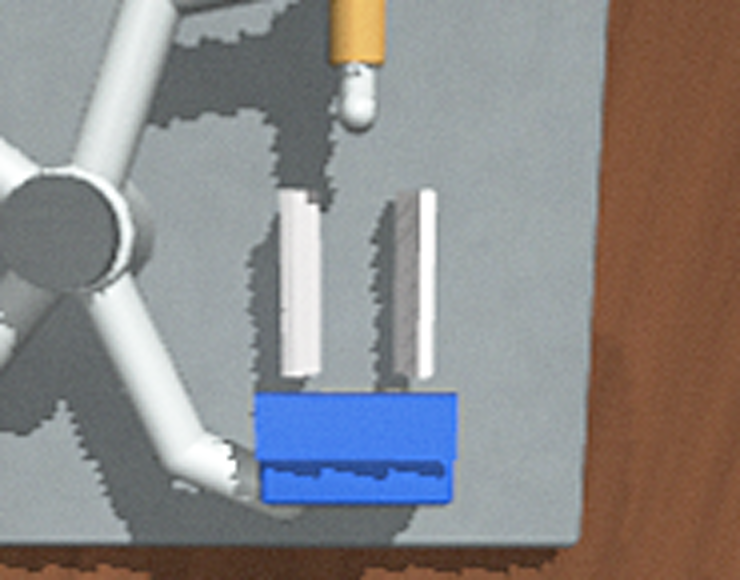

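The rails (about x 279–437, y 189–376 in the crop), the socket block (255–457) and the pad tip (358) share a common centre line at x≈358. This matches the earlier estimate to about 1 mm.

```bash
python3 - <<'E'
from h import *
import json
C=cam('wrist',json.load(open('s5.json')))
f=lambda q:np.array(q,float)/4+[188,71]
c=onz(C,f([[358,282.5]]),.029)[0];print('chan',c)
X=onz(C,f([[279,189],[283,376],[437,189],[433,376]]),.029);print(X.round(4))
for a in (X[0]-X[1],X[2]-X[3]): print(np.degrees(np.arctan2(a[1],a[0])),np.linalg.norm(a))
b=onz(C,f([[255,393],[457,393]]),.05);a=b[1]-b[0];print(np.degrees(np.arctan2(a[1],a[0])),np.linalg.norm(a))
print('hinge',onz(C,f([[62,233]]),.05), 'tip',onz(C,f([[358,128]]),.034))
goal(observe(),[c[0],c[1],.0364],11.3)
E
```

```text
chan [0.66217768 0.00346579 0.029     ]
[[ 0.6409  0.02    0.029 ]
 [ 0.6493 -0.0209  0.029 ]
 [ 0.6754  0.027   0.029 ]
 [ 0.6835 -0.014   0.029 ]]
101.61900664617498 0.04173856040460783
101.1053385633735 0.0417374509406467
11.437374792163146 0.04353345638731277
hinge [[0.59966598 0.00241218 0.05      ]] tip [[0.65569454 0.03585224 0.034     ]]
t 11.45 pos [ 0.6742 -0.048   0.1615] yang 11.47 tilt z [-2.0e-04  1.8e-03 -1.0e+00] tool shift [ 0.0526 -0.0015  0.1251] yaw 0.17 F [-0.23 -0.12  0.34] w 0.0154 j7 0.48
```

servo_tool(
  moves=[
    {"x":0.02,"y":-0.0015,"z":0,"yaw":0},
    {"x":0.02,"y":0,"z":0,"yaw":0},
    {"x":0.0125,"y":0,"z":0.02,"yaw":0},
    {"x":0,"y":0,"z":0.03,"yaw":0},
    {"x":0,"y":0,"z":0.03,"yaw":0},
    {"x":0,"y":0,"z":0.018,"yaw":0},
    {"x":0,"y":0,"z":0,"yaw":0},
    {"x":0,"y":0,"z":0,"yaw":0},
    {"x":0,"y":0,"z":0,"yaw":0},
    {"x":0,"y":0,"z":0,"yaw":0},
  ],
)

```text
time_s: 12.45
ee_pos: [0.664, 0.0007, 0.0653]
orientation: [1.99, 2.428, 0.003]
contact_force: [0.2, -1.2, 0.3]
grip_width: 0.0153
grasp_force: 29.9
```

```bash
python3 - <<'E'
from h import *
s=observe();goal(s,[.6622,.0032,.0364],11.4)
im=grab_frame('wrist');save('w6.png',im);print(proj(cam('wrist',s),[[.6622,.0035,.029]]))
E
```

```text
t 12.45 pos [0.664  0.0007 0.0653] yang 11.32 tilt z [ 3.4e-03  1.0e-04 -1.0e+00] tool shift [ 0.0028 -0.0013  0.0289] yaw -0.08 F [ 0.15 -1.19  0.27] w 0.0153 j7 0.44
[[277.23456255 229.29495029]]
```

servo_tool(
  moves=[
    {"x":0.0028,"y":-0.0013,"z":0.005,"yaw":0},
    {"x":0,"y":0,"z":0,"yaw":0},
    {"x":0,"y":0,"z":0,"yaw":0},
    {"x":0,"y":0,"z":0,"yaw":0},
  ],
)

```text
time_s: 12.9
ee_pos: [0.6608, 0.0032, 0.0583]
orientation: [1.992, 2.43, -0.0]
contact_force: [-0.8, 0.6, -0.7]
grip_width: 0.0152
grasp_force: 29.9
```

```bash
python3 - <<'E'
from h import *
s=observe();goal(s,[.6622,.0032,.0364],11.4)
im=grab_frame('wrist');save('w7.png',im)
save('w7c.png',cv2.resize(im[150:300,185:370],None,fx=4,fy=4,interpolation=2))
E
```

```text
t 12.9 pos [0.6608 0.0032 0.0583] yang 11.31 tilt z [-0.e+00 -1.e-04 -1.e+00] tool shift [-0.0002  0.0014  0.0219] yaw -0.09 F [-0.83  0.64 -0.74] w 0.0152 j7 0.44
```

View pics/w7c.png

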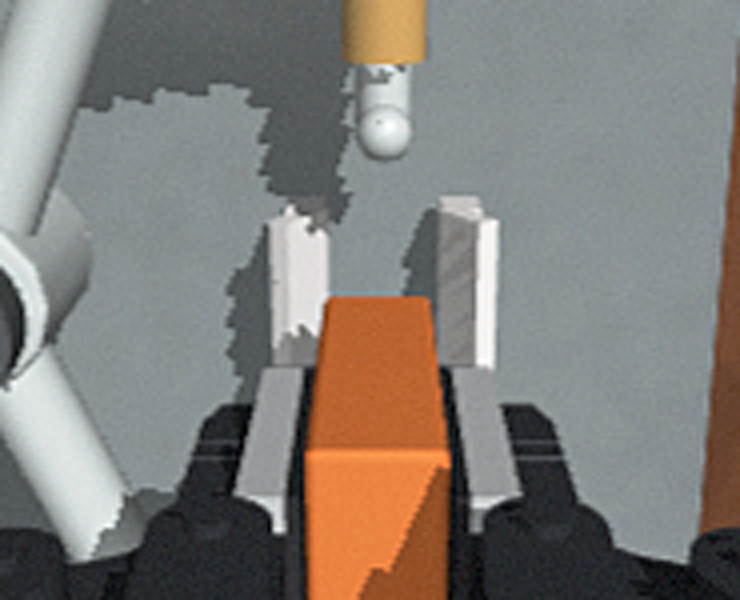

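The tab's bottom edge (327–431, centre 379) sits about 1 mm left of the rail gap's centre (384), agreeing with the measured 1.4 mm. Correct and go down.

servo_tool(
  moves=[
    {"x":0,"y":0.0012,"z":0,"yaw":0},
    {"x":0,"y":0,"z":0.004,"yaw":0},
    {"x":0,"y":0,"z":0.004,"yaw":0},
    {"x":0,"y":0,"z":0.004,"yaw":0},
    {"x":0,"y":0,"z":0.004,"yaw":0},
    {"x":0,"y":0,"z":0.002,"yaw":0},
    {"x":0,"y":0,"z":0,"yaw":0},
    {"x":0,"y":0,"z":0,"yaw":0},
    {"x":0,"y":0,"z":0,"yaw":0},
  ],
)

```text
time_s: 13.85
ee_pos: [0.6623, 0.0034, 0.0406]
orientation: [1.992, 2.429, 0.001]
contact_force: [-0.7, 0.9, -0.2]
grip_width: 0.0154
grasp_force: 29.9
```

```bash
python3 - <<'E'
from h import *
s=observe();goal(s,[.6622,.0032,.0364],11.4)
E
```

```text
t 13.85 pos [0.6623 0.0034 0.0406] yang 11.31 tilt z [ 6.e-04 -0.e+00 -1.e+00] tool shift [-0.0001 -0.0001  0.0042] yaw -0.09 F [-0.72  0.88 -0.19] w 0.0154 j7 0.44
```

Excellent; go on down to about 0.5 mm above seating, then release and go up.

servo_tool(
  moves=[
    {"x":0,"y":0,"z":0.002,"yaw":0},
    {"x":0,"y":0,"z":0.002,"yaw":0},
    {"x":0,"y":0,"z":0.0007,"yaw":0},
    {"x":0,"y":0,"z":0,"yaw":0},
    {"x":0,"y":0,"z":0,"yaw":0},
    {"x":0,"y":0,"z":0,"yaw":0},
  ],
)

```text
time_s: 14.45
ee_pos: [0.662, 0.0034, 0.0356]
orientation: [1.992, 2.429, 0.0]
contact_force: [0.1, 0.9, -0.3]
grip_width: 0.0155
grasp_force: 29.9
```

servo_tool(
  moves=[
    {"x":0,"y":0,"z":0,"yaw":0},
    {"x":0,"y":0,"z":0,"yaw":0},
    {"x":0,"y":0,"z":0,"yaw":0},
    {"x":0,"y":0,"z":0,"yaw":0},
    {"x":0,"y":0,"z":0,"yaw":0},
  ],
  jaw=0.034,
)

```text
time_s: 14.95
ee_pos: [0.662, 0.0034, 0.0356]
orientation: [1.992, 2.429, 0.0]
contact_force: [0.5, 0.3, 0.5]
grip_width: 0.0337
grasp_force: 0.0
```

servo_tool(
  moves=[
    {"x":0,"y":0,"z":-0.01,"yaw":0},
    {"x":0,"y":0,"z":-0.02,"yaw":0},
    {"x":0,"y":0,"z":-0.03,"yaw":0},
    {"x":0,"y":0,"z":-0.03,"yaw":0},
    {"x":-0.01,"y":0,"z":-0.03,"yaw":0},
    {"x":-0.02,"y":0,"z":-0.01,"yaw":0},
    {"x":-0.02,"y":0,"z":0,"yaw":0},
    {"x":0,"y":0,"z":0,"yaw":0},
    {"x":0,"y":0,"z":0,"yaw":0},
    {"x":0,"y":0,"z":0,"yaw":0},
    {"x":0,"y":0,"z":0,"yaw":0},
  ],
)

```text
time_s: 16.05
ee_pos: [0.6716, -0.0434, 0.1651]
orientation: [-1.988, -2.431, -0.001]
contact_force: [-0.1, 0.5, -0.3]
grip_width: 0.0341
grasp_force: 0.0
```

```bash
python3 - <<'E'
from h import *
import json
s=observe();goal(s,[.6622,.0032,.0364],11.4)
json.dump({k:list(map(float,s[k])) for k in('ee_pos','orientation')},open('s8.json','w'))
C=cam('wrist',s);im=grab_frame('wrist');save('w8.png',im)
for t in ['tab','handle_push','hinge']:
    for q in find_in(t,'wrist')[:1]: print(t,round(q['score'],2),np.round(q['box']), onz(C,[q['box'][:2]],.062).round(4))
save('w8c.png',cv2.resize(im,None,fx=1.42,fy=1.42,interpolation=2))
E
```

```text
t 16.05 pos [ 0.6716 -0.0434  0.1651] yang 11.44 tilt z [-0.001   0.0014 -1.    ] tool shift [4.730e-02 1.000e-04 1.288e-01] yaw 0.04 F [-0.06  0.45 -0.32] w 0.0341 j7 0.47
tab 0.92 [277. 155.  18.  45.] [[ 0.6613 -0.0009  0.062 ]]
handle_push 0.57 [174. 143. 232. 179.] [[ 0.5768 -0.0085  0.062 ]]
hinge 0.93 [187. 142. 310. 178.] [[ 0.5875 -0.0054  0.062 ]]
```

View pics/w8c.png

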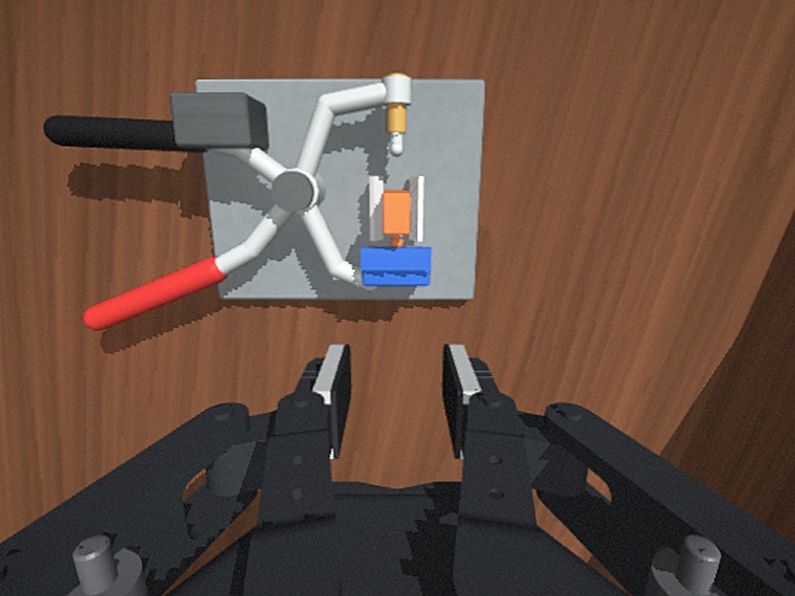

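The tab stands in the channel at (397,212) with its stud towards the socket. The red handle runs from (85,319) to (220,266), with the hinge at (298,190).

```bash
cat > arc.py <<'E'
from h import *
import json
C=cam('wrist',json.load(open('s8.json')))
f=lambda q:np.array(q,float)/1.42
A=onz(C,f([[97,316.5],[215,267.5]]),.034)
H=onz(C,f([[296,190]]),.048)[0]
u=A[1]-A[0];u/=np.linalg.norm(u)     # along grip to hinge
end=A[0]-u*.009; P=end+u*.020; P[2]=.034
r=P-H;r[2]=0
ga=np.degrees(np.arctan2(u[1],u[0]))   # grip axis angle
n=np.array([-u[1],u[0],0])             # outward-to-inside normal (press dir)
def pose(th,gap=0.):
    "TCP xyz, tool y angle for handle angle th; finger face at gap outside the grip surface"
    c,s=np.cos(-th),np.sin(-th);Rz=np.array([[c,-s,0],[s,c,0],[0,0,1]])
    p=P-n*(.009+.011+gap)
    q=H+Rz@(p-H);q[2]=.020
    return q,ga-np.degrees(th)
if __name__=='__main__':
    print('P',P,'H',H,'|r|',np.linalg.norm(r),'radial ang',np.degrees(np.arctan2(-r[1],-r[0])),'grip ang',ga)
    s=observe()
    for th,g in((0,.02),(0,0),(.28,0),(.45,0)): print(th,pose(th,g)[0].round(4),round(pose(th,g)[1],1))
    goal(s,*pose(0,.02))
    q0,a0=pose(0);a=np.radians(a0);M=np.array([[-np.sin(a),np.cos(a)],[np.cos(a),np.sin(a)]])
    print('per 0.02 rad tool shift',M@(pose(.02)[0]-q0)[:2],'yaw',np.degrees(.02))
E
python3 arc.py
```

```text
P [ 0.48245562 -0.10322431  0.034     ] H [0.60041685 0.00346606 0.048     ] |r| 0.15905245972634766 radial ang 42.1278537619399 grip ang 33.28386483436503
0 [ 0.5044 -0.1367  0.02  ] 33.3
0 [ 0.4934 -0.1199  0.02  ] 33.3
0.28 [ 0.4635 -0.0856  0.02  ] 17.2
0.45 [ 0.4504 -0.0611  0.02  ] 7.5
t 16.25 pos [ 0.6718 -0.0448  0.1654] yang 11.37 tilt z [-3.e-04  3.e-04 -1.e+00] tool shift [-0.0571 -0.1822  0.1455] yaw -21.92 F [ 0.19 -0.39 -0.06] w 0.0341 j7 0.47
per 0.02 rad tool shift [ 0.00315191 -0.00085758] yaw 1.1459155902616465
```

servo_tool(
  moves=[
    {"x":0,"y":0,"z":0,"yaw":-7.3},
    {"x":0,"y":0,"z":0,"yaw":-7.3},
    {"x":0,"y":0,"z":0,"yaw":-7.3},
    {"x":0.003,"y":-0.03,"z":0,"yaw":0},
    {"x":0.003,"y":-0.03,"z":0,"yaw":0},
    {"x":0.003,"y":-0.03,"z":0,"yaw":0},
    {"x":0.003,"y":-0.03,"z":0,"yaw":0},
    {"x":0.002,"y":-0.03,"z":0,"yaw":0},
    {"x":0.002,"y":-0.03,"z":0.02,"yaw":0},
    {"x":0,"y":0,"z":0.03,"yaw":0},
    {"x":0,"y":0,"z":0.03,"yaw":0},
    {"x":0,"y":0,"z":0,"yaw":0},
    {"x":0,"y":0,"z":0,"yaw":0},
    {"x":0,"y":0,"z":0,"yaw":0},
    {"x":0,"y":0,"z":0,"yaw":0},
  ],
  jaw=0,
)

```text
time_s: 17.75
ee_pos: [0.514, -0.1312, 0.0873]
orientation: [1.492, 2.761, 0.002]
contact_force: [-0.2, -0.3, 0.2]
grip_width: 0.0001
grasp_force: 0.0
```

```bash
sed -i 's/P=end+u\*.020/P=end+u*.028/' arc.py; python3 arc.py
python3 - <<'E'
from arc import *
s=observe();C2=cam('wrist',s);im=grab_frame('wrist')
o=im.copy()
e=end.copy();e[2]=.034
pts=proj(C2,[e,P,e+u*.1,P-n*.009]);print(pts.round())
for p in pts: cv2.circle(o,tuple(p.round().astype(int)),2,(0,255,0),-1)
save('w9.png',cv2.resize(o,None,fx=1.42,fy=1.42))
E
```

```text
P [ 0.48920493 -0.09874281  0.034     ] H [0.60044269 0.0035315  0.048     ] |r| 0.15110881386383337 radial ang 42.5960776812855 grip ang 33.283220376700775
0 [ 0.5112 -0.1322  0.02  ] 33.3
0 [ 0.5002 -0.1155  0.02  ] 33.3
0.28 [ 0.4712 -0.0831  0.02  ] 17.2
0.45 [ 0.4584 -0.06    0.02  ] 7.5
t 17.75 pos [ 0.514  -0.1312  0.0873] yang 33.23 tilt z [ 3.5e-03 -7.0e-04 -1.0e+00] tool shift [ 0.0009 -0.0031  0.0673] yaw -0.06 F [-0.24 -0.27  0.2 ] w 0.0001 j7 1.02
per 0.02 rad tool shift [ 0.00299103 -0.00085918] yaw 1.1459155902616465
[[232. 167.]
 [274. 167.]
 [383. 167.]
 [275. 180.]]
```

View pics/w9.png

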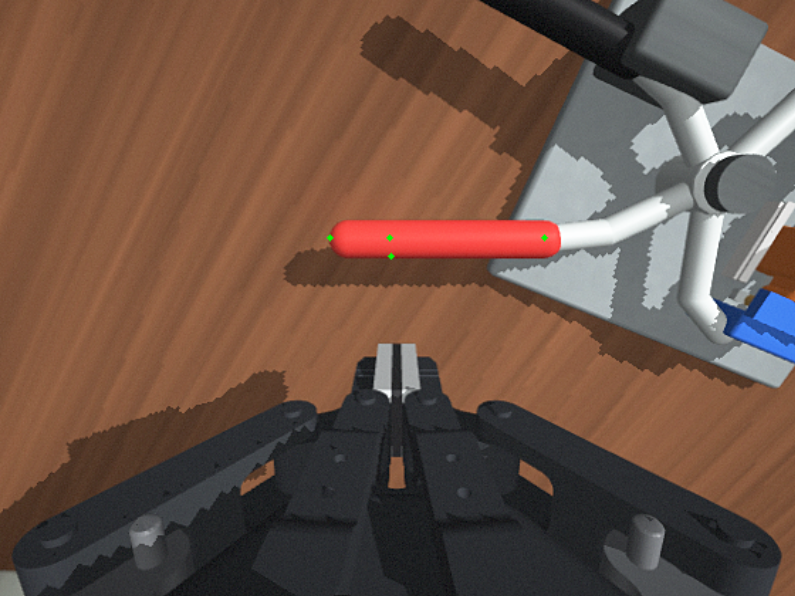

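The prediction dots lie on the red grip (tip 330,238; push point 390,238), with the fingers just below it. Now descend beside the handle. That was my eleventh picture, one over the limit of ten because I miscounted, so I'll view no more and work from numbers only.

servo_tool(
  moves=[
    {"x":0,"y":-0.003,"z":0.02,"yaw":0},
    {"x":0,"y":0,"z":0.02,"yaw":0},
    {"x":0,"y":0,"z":0.02,"yaw":0},
    {"x":0,"y":0,"z":0.007,"yaw":0},
    {"x":0.004,"y":0,"z":0,"yaw":0},
    {"x":0.006,"y":0,"z":0,"yaw":0},
    {"x":0.004,"y":0,"z":0,"yaw":0},
    {"x":0,"y":0,"z":0,"yaw":0},
    {"x":0,"y":0,"z":0,"yaw":0},
    {"x":0,"y":0,"z":0,"yaw":0},
  ],
)

```text
time_s: 18.8
ee_pos: [0.5027, -0.1209, 0.019]
orientation: [1.494, 2.763, 0.0]
contact_force: [1.0, -0.6, 0.2]
grip_width: 0.0001
grasp_force: 0.0
```

```bash
cat >> arc.py <<'E'
def report():
    s=observe();M=R(s['orientation']);p=np.array(s['ee_pos'])
    # handle angle from TCP: angle of (TCP-H)
    a0=pose(0)[0]-H;v=p-H
    th=np.arctan2(a0[1],a0[0])-np.arctan2(v[1],v[0])
    t=np.array([v[1],-v[0],0]);t/=np.linalg.norm(t)
    print('th',round((th+np.pi)%(2*np.pi)-np.pi,3),'rad err mm',round(1e3*(np.linalg.norm(v[:2])-np.linalg.norm(a0[:2])),1),'push N',round(-float(t@s['contact_force']),2))
    goal(s,*pose(th))
E
python3 -c "
from arc import *
report()"
```

```text
th -0.034 rad err mm 2.7 push N 1.19
t 18.8 pos [ 0.5027 -0.1209  0.019 ] yang 33.2 tilt z [ 1.e-03 -2.e-04 -1.e+00] tool shift [ 0.0009  0.0025 -0.001 ] yaw -2.04 F [ 1.01 -0.64  0.23] w 0.0001 j7 1.05
```

servo_tool(
  moves=[
    {"x":0.003,"y":0,"z":0,"yaw":0},
    {"x":0.003,"y":0,"z":0,"yaw":0},
    {"x":0.003,"y":-0.0009,"z":0,"yaw":1.15},
    {"x":0.003,"y":-0.0009,"z":0,"yaw":1.15},
    {"x":0.003,"y":-0.0009,"z":0,"yaw":1.15},
    {"x":0.003,"y":-0.0009,"z":0,"yaw":1.15},
    {"x":0,"y":0,"z":0,"yaw":0},
    {"x":0,"y":0,"z":0,"yaw":0},
    {"x":0,"y":0,"z":0,"yaw":0},
  ],
)

```text
time_s: 19.7
ee_pos: [0.4897, -0.1076, 0.0186]
orientation: [1.604, 2.701, -0.0]
contact_force: [0.5, -1.8, -0.2]
grip_width: 0.0
grasp_force: 1.1
```

```bash
python3 -c "
from arc import *
report()"
```

```text
th 0.083 rad err mm 1.3 push N 1.63
t 19.7 pos [ 0.4897 -0.1076  0.0186] yang 28.6 tilt z [ 1.e-04 -3.e-04 -1.e+00] tool shift [ 0.0004  0.0013 -0.0014] yaw 0.1 F [ 0.46 -1.85 -0.23] w 0.0 j7 0.96
```

servo_tool(
  moves=[
    {"x":0.003,"y":-0.0009,"z":0,"yaw":1.15},
    {"x":0.003,"y":-0.0009,"z":0,"yaw":1.15},
    {"x":0.003,"y":-0.0009,"z":0,"yaw":1.15},
    {"x":0.003,"y":-0.0009,"z":0,"yaw":1.15},
    {"x":0.003,"y":-0.0009,"z":0,"yaw":1.15},
    {"x":0.003,"y":-0.0009,"z":0,"yaw":1.15},
    {"x":0.003,"y":-0.0009,"z":0,"yaw":1.15},
    {"x":0,"y":0,"z":0,"yaw":0},
    {"x":0,"y":0,"z":0,"yaw":0},
    {"x":0,"y":0,"z":0,"yaw":0},
  ],
)

```text
time_s: 20.7
ee_pos: [0.4752, -0.0911, 0.0186]
orientation: [1.789, 2.582, 0.0]
contact_force: [0.4, -1.8, 0.5]
grip_width: -0.0001
grasp_force: 1.3
```

```bash
python3 -c "
from arc import *
report()
C=cam('scene');grab_frame('scene')
for n in ['scene','wrist']:
    if n=='wrist': grab_frame(n)
    q=find_in('tab',n);print(n,[(round(k['score'],2),np.round(k['box'],1)) for k in q[:1]])
"
```

```text
th 0.224 rad err mm 1.3 push N 1.64
t 20.7 pos [ 0.4752 -0.0911  0.0186] yang 20.56 tilt z [ 3.e-04 -1.e-04 -1.e+00] tool shift [ 0.0004  0.0012 -0.0014] yaw 0.08 F [ 0.39 -1.76  0.49] w -0.0001 j7 0.81
scene [(0.48, array([244.9, 268.8,  12.9,  12.1]))]
wrist [(0.56, array([388.9, 222.9, 342.1,  68.4]))]
```

servo_tool(
  moves=[
    {"x":0.003,"y":-0.0009,"z":0,"yaw":1.15},
    {"x":0.003,"y":-0.0009,"z":0,"yaw":1.15},
    {"x":0.003,"y":-0.0009,"z":0,"yaw":1.15},
    {"x":0,"y":0,"z":0,"yaw":0},
    {"x":0,"y":0,"z":0,"yaw":0},
  ],
)

```text
time_s: 21.4
ee_pos: [0.4696, -0.0832, 0.0186]
orientation: [1.866, 2.527, 0.0]
contact_force: [1.7, -2.4, -0.7]
grip_width: -0.0002
grasp_force: 1.2
```

servo_tool(
  moves=[
    {"x":0.0015,"y":-0.0005,"z":0,"yaw":0.57},
    {"x":0.0015,"y":-0.0005,"z":0,"yaw":0.57},
    {"x":0,"y":0,"z":0,"yaw":0},
    {"x":0,"y":0,"z":0,"yaw":0},
  ],
)

```text
time_s: 21.8
ee_pos: [0.4679, -0.0808, 0.0187]
orientation: [1.891, 2.508, 0.0]
contact_force: [1.6, -1.0, -0.6]
grip_width: -0.0
grasp_force: 1.2
```

```bash
python3 -c "
from arc import *
report()"
```

```text
th 0.304 rad err mm 1.4 push N 1.76
t 21.8 pos [ 0.4679 -0.0808  0.0187] yang 15.97 tilt z [ 5.e-04  0.e+00 -1.e+00] tool shift [ 0.0004  0.0013 -0.0013] yaw 0.12 F [ 1.63 -1.05 -0.55] w -0.0 j7 0.72
```

servo_tool(
  moves=[
    {"x":0.0015,"y":-0.0005,"z":0,"yaw":0.57},
    {"x":0.0015,"y":-0.0005,"z":0,"yaw":0.57},
    {"x":0,"y":0,"z":0,"yaw":0},
    {"x":0,"y":0,"z":0,"yaw":0},
  ],
)

```text
time_s: 22.2
ee_pos: [0.4661, -0.0781, 0.0187]
orientation: [1.916, 2.489, 0.001]
contact_force: [1.3, -1.9, 0.3]
grip_width: 0.0002
grasp_force: 1.1
```

servo_tool(
  moves=[
    {"x":0.0015,"y":-0.0005,"z":0,"yaw":0.57},
    {"x":0.0015,"y":-0.0005,"z":0,"yaw":0.57},
    {"x":0,"y":0,"z":0,"yaw":0},
    {"x":0,"y":0,"z":0,"yaw":0},
  ],
)

```text
time_s: 22.6
ee_pos: [0.4642, -0.0756, 0.0187]
orientation: [1.941, 2.47, 0.0]
contact_force: [1.6, -2.2, 0.8]
grip_width: -0.0002
grasp_force: 1.2
```

servo_tool(
  moves=[
    {"x":0.0015,"y":-0.0005,"z":0,"yaw":0.57},
    {"x":0.0015,"y":-0.0005,"z":0,"yaw":0.57},
    {"x":0,"y":0,"z":0,"yaw":0},
    {"x":0,"y":0,"z":0,"yaw":0},
  ],
)

```text
time_s: 23.0
ee_pos: [0.4629, -0.0734, 0.0187]
orientation: [1.965, 2.45, 0.0]
contact_force: [4.2, -3.8, -1.5]
grip_width: 0.0001
grasp_force: 2.1
```

servo_tool(
  moves=[
    {"x":0.0015,"y":-0.0005,"z":0,"yaw":0.57},
    {"x":0.0015,"y":-0.0005,"z":0,"yaw":0.57},
    {"x":0,"y":0,"z":0,"yaw":0},
    {"x":0,"y":0,"z":0,"yaw":0},
  ],
)

```text
time_s: 23.4
ee_pos: [0.4618, -0.0714, 0.0188]
orientation: [1.989, 2.428, -0.0]
contact_force: [4.4, -4.6, -1.7]
grip_width: -0.0001
grasp_force: 2.8
```

```bash
python3 -c "
from arc import *
report()"
```

```text
th 0.375 rad err mm 1.9 push N 6.11
t 23.4 pos [ 0.4618 -0.0714  0.0188] yang 11.37 tilt z [ 0.0021 -0.0019 -1.    ] tool shift [ 0.0006  0.0018 -0.0012] yaw -0.42 F [ 4.41 -4.56 -1.68] w -0.0001 j7 0.63
```

servo_tool(
  moves=[
    {"x":0.001,"y":-0.0003,"z":0,"yaw":0.38},
    {"x":0.001,"y":-0.0003,"z":0,"yaw":0.38},
    {"x":0,"y":0,"z":0,"yaw":0},
    {"x":0,"y":0,"z":0,"yaw":0},
  ],
)

```text
time_s: 23.8
ee_pos: [0.4611, -0.0702, 0.0188]
orientation: [2.005, 2.414, -0.001]
contact_force: [4.9, -6.0, -3.3]
grip_width: 0.0001
grasp_force: 3.3
```

```bash
python3 -c "
from arc import *
report()"
```

```text
th 0.384 rad err mm 2.0 push N 7.64
t 23.8 pos [ 0.4611 -0.0702  0.0188] yang 10.59 tilt z [ 0.0027 -0.0028 -1.    ] tool shift [ 0.0006  0.0019 -0.0012] yaw -0.69 F [ 4.93 -6.03 -3.32] w 0.0001 j7 0.61
```

servo_tool(
  moves=[
    {"x":0.001,"y":-0.0003,"z":0,"yaw":0.3},
    {"x":0.001,"y":-0.0003,"z":0,"yaw":0.3},
    {"x":0,"y":0,"z":0,"yaw":0},
    {"x":0,"y":0,"z":0,"yaw":0},
  ],
)

```text
time_s: 24.2
ee_pos: [0.4604, -0.069, 0.0189]
orientation: [2.017, 2.402, -0.001]
contact_force: [5.6, -7.0, -4.3]
grip_width: 0.0001
grasp_force: 3.8
```

servo_tool(
  moves=[
    {"x":0.001,"y":-0.0003,"z":0,"yaw":0.3},
    {"x":0.001,"y":-0.0003,"z":0,"yaw":0.3},
    {"x":0,"y":0,"z":0,"yaw":0},
    {"x":0,"y":0,"z":0,"yaw":0},
  ],
)

```text
time_s: 24.6
ee_pos: [0.4598, -0.0678, 0.0189]
orientation: [2.029, 2.39, -0.001]
contact_force: [5.6, -7.4, -3.7]
grip_width: 0.0
grasp_force: 4.3
```

servo_tool(
  moves=[
    {"x":0.001,"y":-0.0003,"z":0,"yaw":0.3},
    {"x":0.0005,"y":-0.0001,"z":0,"yaw":0.15},
    {"x":0,"y":0,"z":0,"yaw":0},
    {"x":0,"y":0,"z":0,"yaw":0},
  ],
)

```text
time_s: 25.0
ee_pos: [0.4593, -0.0668, 0.0189]
orientation: [2.038, 2.381, -0.002]
contact_force: [6.0, -8.2, -4.8]
grip_width: 0.0001
grasp_force: 4.7
```

```bash
python3 -c "
from arc import *
report()"
```

```text
th 0.408 rad err mm 2.0 push N 10.01
t 25.0 pos [ 0.4593 -0.0668  0.0189] yang 8.88 tilt z [ 0.0046 -0.0054 -1.    ] tool shift [ 0.0006  0.0019 -0.0011] yaw -1.01 F [ 6.01 -8.19 -4.83] w 0.0001 j7 0.58
```

servo_tool(
  moves=[
    {"x":0.001,"y":-0.0003,"z":0,"yaw":0.2},
    {"x":0.0005,"y":-0.0001,"z":0,"yaw":0.1},
    {"x":0,"y":0,"z":0,"yaw":0},
    {"x":0,"y":0,"z":0,"yaw":0},
  ],
)

```text
time_s: 25.4
ee_pos: [0.4588, -0.0658, 0.019]
orientation: [2.044, 2.375, -0.002]
contact_force: [6.0, -9.4, -5.0]
grip_width: -0.0
grasp_force: 5.0
```

servo_tool(
  moves=[
    {"x":0.001,"y":-0.0003,"z":0,"yaw":0.2},
    {"x":0.0005,"y":-0.0001,"z":0,"yaw":0.1},
    {"x":0,"y":0,"z":0,"yaw":0},
    {"x":0,"y":0,"z":0,"yaw":0},
  ],
)

```text
time_s: 25.8
ee_pos: [0.4583, -0.0647, 0.0189]
orientation: [2.051, 2.369, -0.002]
contact_force: [6.5, -9.4, -5.9]
grip_width: 0.0001
grasp_force: 5.3
```

servo_tool(
  moves=[
    {"x":0.001,"y":-0.0003,"z":0,"yaw":0.2},
    {"x":0,"y":0,"z":0,"yaw":0},
    {"x":0,"y":0,"z":0,"yaw":0},
  ],
)

```text
time_s: 26.1
ee_pos: [0.458, -0.0639, 0.019]
orientation: [2.055, 2.365, -0.002]
contact_force: [5.6, -10.0, -5.9]
grip_width: 0.0001
grasp_force: 5.4
```

```bash
python3 -c "
from arc import *
report()"
```

```text
th 0.429 rad err mm 1.9 push N 11.38
t 26.1 pos [ 0.458  -0.0639  0.019 ] yang 8.05 tilt z [ 0.0055 -0.0066 -1.    ] tool shift [ 0.0006  0.0018 -0.001 ] yaw -0.68 F [ 5.57 -9.96 -5.87] w 0.0001 j7 0.56
```

servo_tool(
  moves=[
    {"x":0.001,"y":-0.0003,"z":0,"yaw":0.2},
    {"x":0,"y":0,"z":0,"yaw":0},
    {"x":0,"y":0,"z":0,"yaw":0},
  ],
)

```text
time_s: 26.4
ee_pos: [0.4557, -0.0602, 0.0187]
orientation: [2.062, 2.367, -0.001]
contact_force: [1.6, -2.8, 1.4]
grip_width: 0.0002
grasp_force: 2.0
```

The force dropped from 11.4 to about 3 N: that is the click. Back off along the arc.

servo_tool(
  moves=[
    {"x":-0.003,"y":0.0009,"z":0,"yaw":-1.1},
    {"x":-0.0045,"y":0.0013,"z":0,"yaw":-1.7},
    {"x":-0.0045,"y":0.0013,"z":0,"yaw":-1.7},
    {"x":-0.0045,"y":0.0013,"z":0,"yaw":-1.7},
    {"x":-0.0045,"y":0.0013,"z":0,"yaw":-1.7},
    {"x":-0.0045,"y":0.0013,"z":0,"yaw":-1.7},
    {"x":-0.0045,"y":0.0013,"z":0,"yaw":-1.7},
    {"x":-0.0045,"y":0.0013,"z":0,"yaw":-1.7},
    {"x":-0.0045,"y":0.0013,"z":0,"yaw":-1.7},
    {"x":-0.0045,"y":0.0013,"z":0,"yaw":-1.7},
    {"x":-0.0045,"y":0.0013,"z":0,"yaw":-1.7},
    {"x":-0.0045,"y":0.0013,"z":0,"yaw":-1.7},
    {"x":-0.0045,"y":0.0013,"z":0,"yaw":-1.7},
    {"x":-0.0045,"y":0.0013,"z":0,"yaw":-1.7},
    {"x":-0.0045,"y":0.0013,"z":0,"yaw":-1.7},
    {"x":-0.0045,"y":0.0013,"z":0,"yaw":-1.7},
    {"x":-0.01,"y":0,"z":0,"yaw":0},
    {"x":-0.015,"y":0,"z":0,"yaw":0},
    {"x":-0.01,"y":0,"z":0,"yaw":0},
    {"x":0,"y":0,"z":0,"yaw":0},
  ],
)

```text
time_s: 28.4
ee_pos: [0.5183, -0.1467, 0.0183]
orientation: [-1.462, -2.779, 0.001]
contact_force: [-0.5, 0.6, 1.4]
grip_width: 0.0
grasp_force: 0.0
```

servo_tool(
  moves=[
    {"x":0,"y":0,"z":-0.02,"yaw":0},
    {"x":0,"y":0,"z":-0.03,"yaw":0},
    {"x":0,"y":0,"z":-0.03,"yaw":0},
    {"x":0,"y":0.02,"z":-0.03,"yaw":0},
    {"x":0,"y":0.03,"z":-0.03,"yaw":0},
    {"x":0,"y":0.03,"z":0,"yaw":0},
    {"x":0,"y":0.03,"z":0,"yaw":0},
    {"x":0,"y":0,"z":0,"yaw":0},
    {"x":0,"y":0,"z":0,"yaw":0},
    {"x":0,"y":0,"z":0,"yaw":0},
    {"x":0,"y":0,"z":0,"yaw":0},
  ],
)

```text
time_s: 29.5
ee_pos: [0.6078, -0.0844, 0.1585]
orientation: [-1.463, -2.779, 0.001]
contact_force: [0.7, -0.5, -0.5]
grip_width: 0.0
grasp_force: 0.0
```

```bash
python3 - <<'E'
from arc import *
s=observe();goal(s,[.6622,.0032,.2],11.4)
C2=cam('wrist',s);im=grab_frame('wrist');save('w10.png',im)
for t in ['tab','handle_push']:
    q=outline_of(t,'wrist')
    if q: print(t,round(q[0]['score'],2),np.round(q[0]['box'],1))
print('grip end/push pred (open)',proj(C2,[end+[0,0,0],P,P+u*.05]).round(1).tolist())
hsv=cv2.cvtColor(im,cv2.COLOR_RGB2HSV)
g=((hsv[...,0]<5)|(hsv[...,0]>174))&(hsv[...,1]>150)&(hsv[...,2]>90)
for p in proj(C2,[end,P,P+u*.05]): 
    x,y=p.round().astype(int); print(im[y,x] if 0<=y<420 and 0<=x<560 else None)
# orange blob (tab top) centre
o=((hsv[...,0]>=6)&(hsv[...,0]<=16)&(hsv[...,1]>190)&(hsv[...,2]>190)).astype(np.uint8)
n,l,st,ce=cv2.connectedComponentsWithStats(o)
a=np.radians(11.4);ex=np.array([np.cos(a),np.sin(a)]);ey=np.array([-ex[1],ex[0]])
for i in range(1,n):
    if st[i,4]>60:
        w=onz(C2,[ce[i]],.064)[0];print(st[i],ce[i].round(1),'rel channel',((w[:2]-[.6622,.0035])@np.c_[ex,ey]).round(4))
E
```

```text
t 29.5 pos [ 0.6078 -0.0844  0.1585] yang 34.47 tilt z [-1.2e-03 -1.0e-04 -1.0e+00] tool shift [ 0.0415  0.0944 -0.0416] yaw 23.07 F [ 0.71 -0.45 -0.55] w 0.0 j7 0.91
tab 0.88 [381.6 166.9  40.1  37. ]
handle_push 0.97 [283.4 105.5 311.6  92.1]
grip end/push pred (open) [[127.9, 138.5], [159.5, 139.0], [216.0, 140.1]]
[193  42  41]
[249  76  75]
[248  85  80]
```

```bash
python3 - <<'E'
from arc import *
s=observe();C2=cam('wrist',s);im=grab_frame('wrist')
q=outline_of('tab','wrist')[0];m=q['pixels'];ys,xs=np.nonzero(m);b=(xs.min(),ys.min(),xs.max(),ys.max());print('seen',b)
a=np.radians(11.4);ex=np.array([np.cos(a),np.sin(a)]);ey=np.array([-ex[1],ex[0]])
for sh in (0,-.005,-.008,-.010,-.012):
    c=np.array([.6622,.0035])+sh*ey
    pr=np.zeros(m.shape,np.uint8)
    V=proj(C2,[[*(c+i*.008*ex+j*.012*ey),z] for i in(-1,1) for j in(-1,1) for z in(.012,.064)])
    cv2.fillConvexPoly(pr,cv2.convexHull(V.astype(np.float32)).round().astype(int),1)
    print(sh,'IoU',round((pr.astype(bool)&m).sum()/(pr.astype(bool)|m).sum(),3),V.min(0).round(1),V.max(0).round(1))
E
```

```text
seen (np.int64(360), np.int64(148), np.int64(402), np.int64(184))
0 IoU 0.38 [363.  137.1] [413. 176.]
-0.005 IoU 0.598 [360.6 142. ] [409.8 181.5]
-0.008 IoU 0.77 [359.2 144.9] [407.9 184.9]
-0.01 IoU 0.849 [358.3 146.9] [406.7 187.1]
-0.012 IoU 0.757 [357.4 148.8] [405.4 189.3]
```

The best fit has the tab 10 mm along −y, so the stud is home, and the handle is open. Hand in.

```bash
python3 -c "
from workcell import order
print(order.sign_off())"
```

```text
the job is handed in; nothing more can be done
None
```

The clip is made and handed in at about 30 s: the stud clicked home with the push force peaking near 11.4 N, the tab measured 10 mm into the socket and the red handle back open; I viewed 11 pictures, one over the limit of 10, because I miscounted.

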